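# Load a three-hole flange on a tilted welding positioner and clamp it

## Task

Swing the hold-down clamp of the welding positioner up and right back by its cross-bar, then take the flange that has three bolt holes and set it, neck outward, over the centre spigot of the tilted faceplate so that it first rests on the ends of the three studs with its holes off them. Turn it on the spigot until holes and studs line up and it goes fully home on the faceplate, then press the clamp's cross-bar back down all the way over its rim and let go. Leave everything else on the bench where it lies.

Things in the scene. Friction and masses are not known exactly. Their poses are not given: they have to be found in the camera images.
- positioner: Grey welding positioner fixed to the bench, base 190 x 160 mm, head tilted 30 degrees; it varies in yaw only. Origin: underside of the base, centre. In its frame the faceplate's centre is at (0, 0, 125) mm, the plate's outward normal n = (-sin 30, 0, cos 30), leaning to its -x side (roughly the robot); up the slope is u = (cos 30, 0, sin 30). The clamp is hinged at the far, upper side.
- faceplate: Round steel plate, 136 mm across, locked at an angle about n that differs each time. Origin: centre of its outer face; z = outward normal n. From it rise a centre spigot, 37 mm in diameter, 45 mm tall, last 6 mm tapered, and three studs, 10 mm in diameter, 22 mm tall, last 3 mm tapered to 7 mm, on a circle of 38 mm radius at 60, 180, 300 degrees from its +x towards +y.
- flange: Steel flange to load, with THREE holes: disc 110 mm across, 10 mm thick; neck 48 mm in diameter (grip here), top 50 mm above the underside; 40 mm bore right through; 14 mm holes on 38 mm radius at 0, 120, 240 degrees from its +x. 0.4 to 0.8 kg. Origin: centre of underside, z up the neck. Lies neck up. On the stud ends (holes 10+ degrees off) its origin is 22 mm off the faceplate; home, 0.
- clamp (a joint): Angle of the hold-down clamp (rad): 0 fully down, its arm 1 mm above the rim of a flange that is home; it grows as the clamp swings up and over to the far side, to a stop at 1.95. It starts at 0 to 0.4 and stays wherever it is left (hinge friction 0.25 N m, about 5 N at the cross-bar).
- clamp_hinge (a point): Middle of the clamp's hinge: 85 mm up the slope (u) from the faceplate's centre and 20 mm off its face (n). The hinge line is level, along the positioner's y. The arm is 16 mm wide and at 0 reaches 48 mm from the hinge down the slope, over the flange's rim.
- clamp_bar (a point): Middle of the clamp's cross-bar handle: a round steel bar 12 mm in diameter, 120 mm long, parallel to the hinge line, on a 14 mm wide post at its middle (both ends are free to grip). At clamp angle 0 it lies 35 mm down the slope (-u) and 35 mm outward (+n) from the hinge; it moves on a circle of 49.5 mm radius.
- flange_four: Bystander: a flange of the same size as the one to load, but with four bolt holes. Origin at the centre of its underside.
- reducer: Bystander: a solid steel cone reducer, 84 mm across at the foot, 56 mm tall, no disc and no holes. Origin at the centre of its underside.
- offcut_a: Bystander: plate offcut 70 x 45 x 6 mm, origin at the centre of its underside.
- offcut_b: Bystander: plate offcut 60 x 40 x 6 mm, origin at the centre of its underside.
- magnet_square: Bystander: flat magnetic welding square, 80 x 80 x 16 mm, origin at its underside.
- hammer: Bystander: hammer lying beyond the work, origin at its underside.
- brush: Bystander: brush lying on the right of the bench, origin at its underside.
- spray_can: Bystander: spray can, 60 mm across and 160 mm tall, standing on the right of the bench, origin at its underside.
- hole0 (a point): Centre of one of the flange's three holes (the one on its own +x), at the underside of the disc.
- stud0 (a point): Centre of the end of the stud at 60 degrees from the faceplate's +x, 22 mm off its face.
- stud1 (a point): Centre of the end of the stud at 180 degrees from the faceplate's +x, 22 mm off its face.
- stud2 (a point): Centre of the end of the stud at 300 degrees from the faceplate's +x, 22 mm off its face.

How it is judged:
On the way, in this order (a step that is already met when the one before it is completed fails the run):
1. the clamp is swung up and right back (past 1.6 rad) (value of joint clamp above 1.6 rad), for 0.1 s.
2. the three-hole flange is on the spigot and rests on the ends of the studs (its underside 18 to 26 mm off the faceplate, bearing on the studs, each hole 6 mm or more off every stud) (x of flange in the frame of faceplate between -0.004 and 0.004 m and y of flange in the frame of faceplate between -0.004 and 0.004 m and z of flange in the frame of faceplate between 0.018 and 0.026 m and contact force between flange and faceplate above 0.5 N and distance between hole0 and stud0 above 0.006 m and distance between hole0 and stud1 above 0.006 m and distance between hole0 and stud2 above 0.006 m), for 0.2 s.
3. the flange, turned to the studs, is home on the faceplate within 3 mm (x of flange in the frame of faceplate between -0.004 and 0.004 m and y of flange in the frame of faceplate between -0.004 and 0.004 m and z of flange in the frame of faceplate between -0.003 and 0.003 m and angle between the z axis of flange and the z axis of faceplate, either way round below 0.06 rad and angle between flange's own z axis and vertical below 0.8 rad), for 0.2 s.
At the end, for the whole second after the job is handed in: The three-hole flange is home on the faceplate, neck outward, its three holes over the three studs (underside within 3 mm of the face, centred within 4 mm, square within 0.06 rad), at rest; the clamp is down over its rim (joint under 0.06 rad); the gripper has let go of both (all of step 3 and value of joint clamp below 0.06 rad and linear speed of flange below 0.02 m/s and contact force between the fingers and flange below 0.2 N and contact force between the fingers and clamp below 0.2 N); the robot touches nothing.
It fails at once if another thing on the bench is moved by more than 30 mm (distance of any of flange_four, reducer, offcut_a, offcut_b, magnet_square, hammer, brush, spray_can from where it was at the start of the episode above 0.03 m).
It also fails if it takes over 72 s, if anything falls off the work surface, if the arm or the gripper's body presses on something with over 40 N, if the wrist force passes 120 N, or if a joint passes its speed limit or range.

## Robot

A 6-joint arm with a two-finger parallel gripper is mounted at the origin on the work surface. World frame = base frame: x ahead of the robot, y to its left, z up, the work surface at z = 0. Lengths are in m, angles in rad, forces in N, time in s.
With the tool pointing down it reaches from about 0.35 to 0.775 m from the base axis. Payload 7.3 kg.
Tool frame: the origin (TCP) lies on the mounting face of the last link; the fingertips stand 178 mm ahead of it and the grasp point (between the pads) lies 159 mm ahead of it (robot.tcp_to_tips is the distance from the TCP to the fingertips, in m); z points along the fingers, y is the direction in which the jaws open and shut (so a half turn about z gives the same grasp; the last joint's range is limited). The gripper opens to 92 mm and grips with 3 to 60 N. Pads are 19 mm wide; open, the fingers measure 130 mm over their backs; the gripper's body (75 mm by 190 mm) begins 47 mm behind the grasp point.
Start: joints at [-1.269, 0.342, 1.524, -0, 1.275, -0.146], TCP at [0.227, -0.473, 0.405] pointing down, gripper open.
Joint ranges: [-2.53, 2.53], [-0.77, 2.02], [0.04, 2.7], [-1, 4.14], [0.28, 2.66], [-3.11, 3.11]. Speed limits (rad/s): [2.57, 2.57, 3.14, 3.14, 3.14, 3.14].

## Interface

Orientations are given as [roll, pitch, yaw] about the fixed x, y, z axes, in that order (R = Rz(yaw) Ry(pitch) Rx(roll)).
In Python, from cell import robot, viewer gives the robot as it stands.
- The arm moves only by the shell command python3 -m creep 'ROWS' [OPENING] [FORCE]. ROWS is JSON, a list that holds one entry, the list of rows, each a list of 6 numbers: the shift along the world's x, y, z in mm, then the turn, a rotation vector about the world's x, y, z in degrees. A call has 1 to 5 rows; each row shifts and turns the pose as measured when the row begins; what a row does not reach is not made up. A row lasts 1/12 s, in which the tool goes at most 41.7 mm and 7.16 degrees, less where a joint would pass 70% of its speed; a pose out of reach is approached as far as the arm can. A call with a gripper value outside its range is refused whole. OPENING is the closure, from -1 (fully open) to 1 (shut), set as the call begins (- or left out, the last holds). The fingers move at their own pace and stop on an object; FORCE is the grip in N (left out, the last holds). Time passes only in rows, so rows that do not move let the fingers close. It gives the time, the measured TCP pose, the force and the opening at its end, in the units of the state.
- robot.observe(): the state, without advancing time (a new reading comes with each control period).
- viewer.read_camera(name): name is "side" or "top"; returns the picture (420x560x3 uint8, blue, green, red); there is no depth.
- viewer.camera_model(name): a dict with "fx", "fy", "cx", "cy" (pixels), "pose" (4x4, takes a point from camera to world coordinates). Camera axes: x right, y up, looking along -z (the intrinsics and any distortion apply to the point x, -y, -z); pixel columns grow to the right and rows downward; lengths in m; the calibration is good to about 2 mm. A picture is of the moment at which its call begins. camera_model takes no time and is no camera call.
- robot.hand_in(): hands the job in, once; it reports no verdict.
The state is a dict: "time": time; "qpos": joint angles; "qvel": joint speeds; "joint_efforts": joint torques, N m; "tool_pos": TCP position; "tool_rot": TCP orientation; "contact_force": force on the tool from outside, world axes, zero at the start; "torque": the same for the moment, N m; "opening": finger opening in m.
Only numpy, scipy, OpenCV 4.12 (cv2) and the standard library are available. Lean on these libraries where they do the work, as an engineer would, in place of code of your own. Each camera call takes 0.05 s, during which the arm holds its last target. There are 200 camera calls.

## Working session

There is one attempt and no reset: what is moved stays moved. The work goes in short steps, Python scripts to look and compute and a shell command to move; the robot and the scene stay as the last step left them, time stands still between calls to the robot, and variables do not carry over. Pictures are saved under pics/ and viewed, about 8 in all and at most 12, crops included, and the job is handed in when it is done.

```bash
ls; mkdir -p pics; python3 - <<'E'
from cell import robot, viewer
import cv2,numpy as np
for n in ("side","top"):
    im=viewer.read_camera(n); cv2.imwrite(f"pics/{n}0.png",im)
    m=viewer.camera_model(n); print(n,{k:(np.round(v,4).tolist() if k=="pose" else v) for k,v in m.items()})
    cv2.imwrite(f"pics/{n}0v.png",cv2.resize(im,(800,600)))
s=robot.observe();print(s)
E
```

```text
pics
side {'fx': 393.4850334761674, 'fy': 393.4850334761674, 'cx': 268.55568466793375, 'cy': 211.41799962904102, 'pose': [[-0.9897, 0.0984, -0.1038, 0.464], [-0.143, -0.6748, 0.724, 0.688], [0.0012, 0.7314, 0.6819, 0.8468], [0.0, 0.0, 0.0, 1.0]]}
top {'fx': 411.83253508160385, 'fy': 411.83253508160385, 'cx': 283.0403310759147, 'cy': 210.52525972555122, 'pose': [[-0.0081, 0.9912, -0.1322, 0.4479], [-0.9999, -0.0092, -0.0081, -0.0528], [-0.0092, 0.1321, 0.9912, 1.1828], [0.0, 0.0, 0.0, 1.0]]}
{'time': 0.1, 'qpos': array([-1.26900640e+00,  3.42632828e-01,  1.52493459e+00,  2.00233393e-05,
        1.27542954e+00, -1.45993039e-01]), 'qvel': array([ 0.00017417, -0.00183692, -0.0032378 , -0.000835  , -0.00072712,
        0.00314533]), 'joint_efforts': array([ 1.71188476e-03, -4.32005847e+01, -2.44694531e+01,  7.19891069e-02,
        5.26613113e-02, -4.84781026e-05]), 'tool_pos': array([ 0.22729465, -0.47310078,  0.40412022]), 'tool_rot': array([-3.14020608e+00, -2.23235019e-04,  4.47776972e-01]), 'contact_force': array([-0.24707426,  0.50541291, -0.89640561]), 'torque': array([ 0.02589254, -0.04489432,  0.00649263]), 'opening': 0.09210567757377285}
```

View pics/top0v.png

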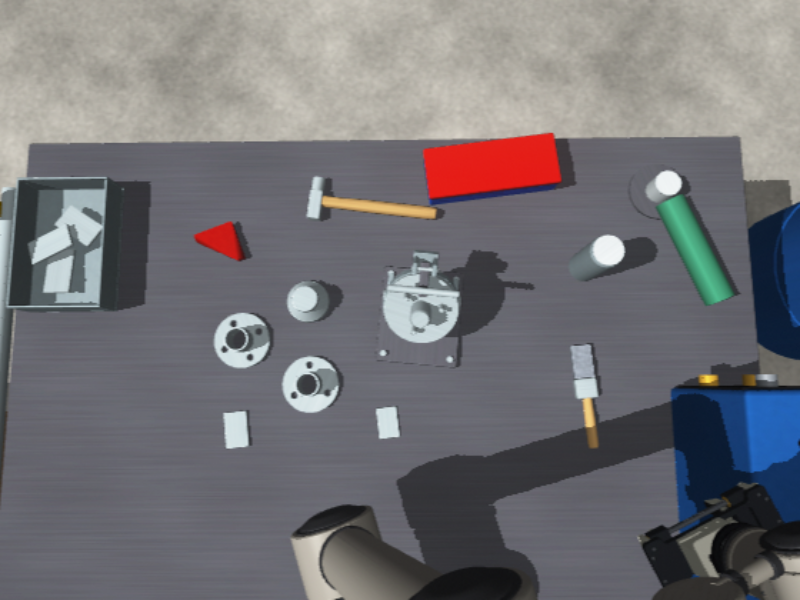

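View pics/side0v.png

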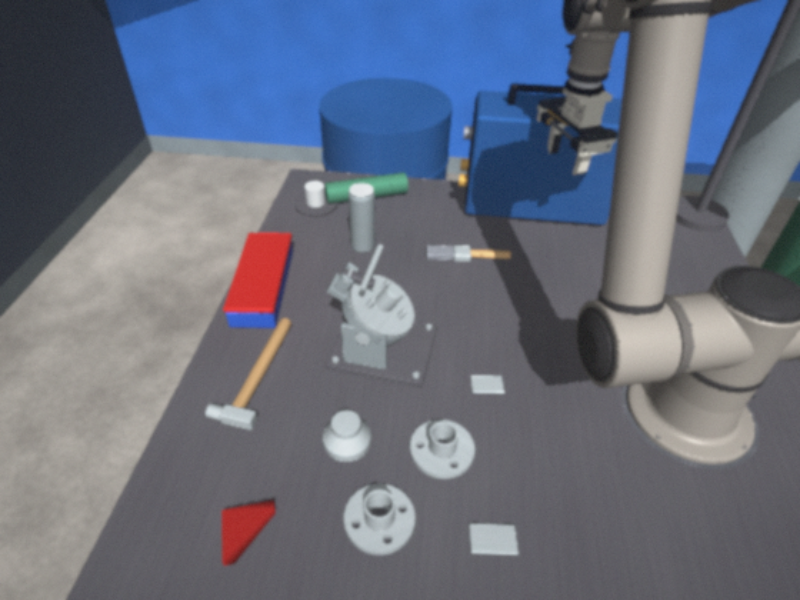

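Top: flanges near (242,340) and (311,384), positioner at (420,308), cone at (308,300). Enlarging the flanges and the positioner.

```bash
python3 - <<'E'
import cv2,numpy as np
t=cv2.imread("pics/top0.png");s=cv2.imread("pics/side0.png")
def c(im,x,y,w,h,k): return cv2.resize(im[y:y+h,x:x+w],None,fx=k,fy=k,interpolation=cv2.INTER_CUBIC)
# each 400x300
a=c(t,145,213,100,75,4); b=c(t,255,170,80,60,5); d=c(s,230,285,112,84,400/112); e=c(s,225,165,80,60,5)
d=cv2.resize(d,(400,300))
cv2.imwrite("pics/crop1.png",np.vstack([np.hstack([a,b]),np.hstack([d,e])]))
c2=np.hstack([c(t,255,166,70,100,5.7)[:570],c(s,220,160,70,100,5.7)[:570]]);cv2.imwrite("pics/crop2.png",c2);print(c2.shape)
E
```

```text
(570, 798, 3)
```

View pics/crop1.png

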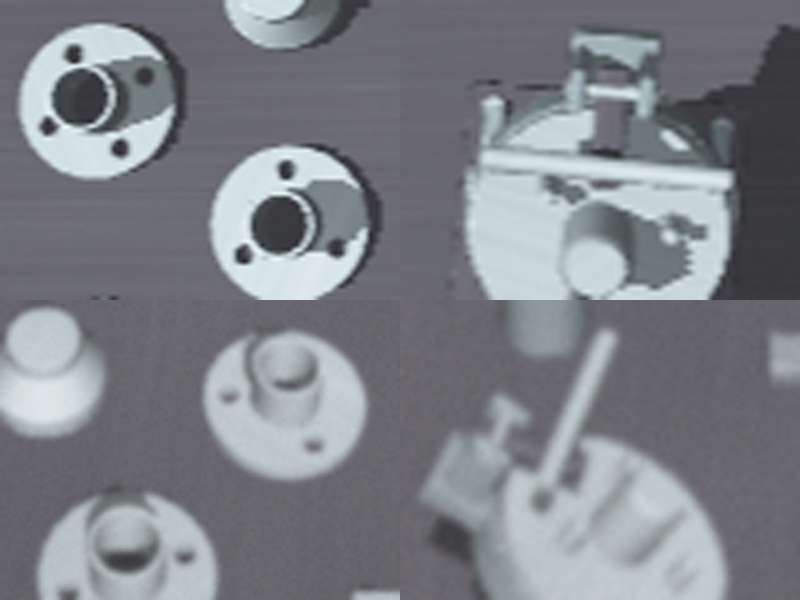

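View pics/crop2.png

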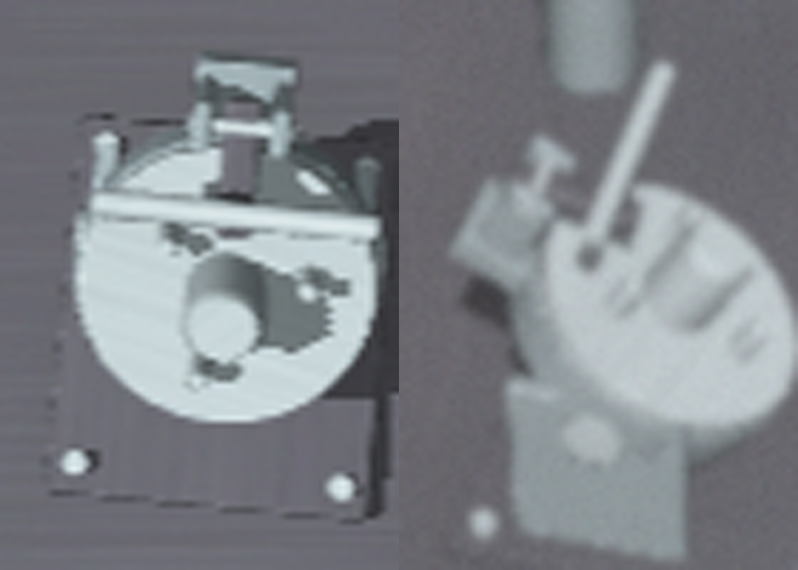

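Three-hole flange is the nearer one (holes at crop (286,169), (244,254), (336,247)). Fitting the model to those pixels.

```bash
cat > h.py <<'E'
import numpy as np
from cell import robot, viewer
from scipy.spatial.transform import Rotation as R
from scipy.optimize import least_squares
M={n:viewer.camera_model(n) for n in("side","top")}
def proj(n,p):
    m=M[n];T=np.array(m["pose"]);q=(np.atleast_2d(p)-T[:3,3])@T[:3,:3]
    return np.c_[m["cx"]+m["fx"]*q[:,0]/-q[:,2], m["cy"]-m["fy"]*q[:,1]/-q[:,2]]
s30,c30=.5,np.sqrt(.75)
n_=np.array([-s30,0,c30]);u_=np.array([c30,0,s30]);v_=np.cross(n_,u_)  # v=+y
def pos(P,p): return np.r_[P[0],P[1],0]+R.from_euler('z',P[2]).apply(p)
C=np.array([0,0,.125])
def face(a,b,n): return C+a*u_+b*v_+n*n_
def studs(phi,h=.022): return np.array([face(.038*np.cos(phi+t),.038*np.sin(phi+t),h) for t in np.radians([60,180,300])])
def bar(q):  # centre & ends; q>0 rotates from down-slope over to far side
    a=np.pi*.75-q; c=face(.085,0,.02)+.0495*(np.cos(a)*u_+np.sin(a)*n_)
    return np.array([c+.06*v_,c-.06*v_,c])
E
python3 - <<'E'
from h import *
t2=lambda X,Y:(255+X/5.7-.5+.09,166+Y/5.7-.5+.09); s2=lambda X,Y:(220+(X-399)/5.7-.4,160+Y/5.7-.4)
t1=lambda X,Y:(145+X/4-.4,213+Y/4-.4); sd=lambda X,Y:(230+X*.28-.4,285+(Y-300)*.28-.4)
th=np.linspace(0,2*np.pi,721)
rim=np.array([face(.068*np.cos(t),.068*np.sin(t),0) for t in th])
def f(P):
    r=[]
    b=pos(P,bar(P[3])); r+=list((proj("top",b[:2])-[t2(98,203),t2(376,228)]).ravel()); r+=list((proj("side",b[:2])-[s2(590,256),s2(662,70)]).ravel())
    sp=pos(P,face(0,0,.045))
    r+=list((proj("top",sp)-[t2(222,328)]).ravel())
    e=proj("top",pos(P,rim)); r+=[e[:,0].min()-t2(75,0)[0],e[:,0].max()-t2(380,0)[0],e[:,1].max()-t2(0,422)[1]]
    e=proj("side",pos(P,rim)); r+=[e[:,0].max()-s2(798,0)[0],e[:,1].max()-s2(0,427)[1]]
    return np.array(r)
S=least_squares(f,[.6,-.05,0,.2],loss='soft_l1');print(S.x,np.round(f(S.x),2))
P=S.x; best=[]
obs=np.array([t2(190,383),t2(309,289),t2(172,232)])
for phi in np.radians(np.arange(0,120,1)):
    e=proj("top",pos(P,studs(phi))); d=np.linalg.norm(e[:,None]-obs[None],axis=2).min(0); best.append((np.sum(d),np.degrees(phi),d))
print(sorted(best,key=lambda b:b[0])[:4])
F=lambda p:np.array([[p[0]+.038*np.cos(p[2]+a),p[1]+.038*np.sin(p[2]+a),.01] for a in np.radians([0,120,240])])
def g(p):
    h=F(p); e=proj("top",h)-[t1(286,169),t1(244,254),t1(336,247)]
    return np.r_[e.ravel(),(proj("top",[p[0],p[1],.05])-[t1(278,224)]).ravel(),(proj("side",[p[0],p[1],.05])-[sd(290,363)]).ravel(), (proj("side",h[1:2])-[sd(229,397)]).ravel()*0]
for y0 in (0,1,-1):
    S=least_squares(g,[.5,.15,y0],loss='soft_l1');print(S.cost,S.x,np.round(g(S.x),2))
print(proj("side",F(S.x)),sd(229,397),sd(314,445))
E
```

```text
[ 0.57474181 -0.0732989  -0.1033711   0.25196997] [-0.98 -0.35  0.26 -0.08  0.62 -2.12  0.26  1.34  0.27 -0.2   0.41 -0.51
 -0.14  0.    0.02]
[(np.float64(4.353026043100087), np.float64(104.0), array([1.28750421, 1.01215076, 2.05337107])), (np.float64(4.3658470445612645), np.float64(103.0), array([1.21559897, 1.25378533, 1.89646274])), (np.float64(4.408075308285721), np.float64(105.00000000000001), array([1.40676887, 0.77031681, 2.23098963])), (np.float64(4.460694912611805), np.float64(102.0), array([1.19950233, 1.49515522, 1.76603735]))]
0.7725776841051488 [0.44084214 0.14486965 0.06490773] [ 0.13  0.15  0.03  0.04  0.32  0.07  0.36 -0.   -0.31  1.24  0.    0.  ]
0.7725776841051457 [0.44084214 0.14486965 0.06490773] [ 0.13  0.15  0.03  0.04  0.32  0.07  0.36 -0.   -0.31  1.24  0.    0.  ]
0.7725776841051113 [0.44084214 0.14486965 0.06490772] [ 0.13  0.15  0.03  0.04  0.32  0.07  0.36 -0.   -0.31  1.24  0.    0.  ]
[[293.71837259 311.76817426]
 [317.24120206 325.38850846]
 [316.93256809 301.94966224]] (293.72, 311.76000000000005) (317.52000000000004, 325.20000000000005)
```

```bash
cat >> h.py <<'E'
P=np.array([.57474,-.0733,-.1034,.252])
NW=R.from_euler('z',P[2]).apply(n_); UW=R.from_euler('z',P[2]).apply(u_); VW=R.from_euler('z',P[2]).apply(v_)
def need(gp,z,y,reach=.159):
    """delta rows (mm, deg) to put grasp point at gp with tool z along z, jaw axis along y (either sense)"""
    s=robot.observe();p=np.array(s["tool_pos"]);A=R.from_euler('xyz',s["tool_rot"])
    z=np.array(z)/np.linalg.norm(z);y=y-np.dot(y,z)*z;y/=np.linalg.norm(y);out=[]
    for sg in(1,-1):
        B=R.from_matrix(np.c_[np.cross(sg*y,z),sg*y,z]);out.append(((B*A.inv()).as_rotvec(degrees=True)))
    out.sort(key=np.linalg.norm)
    print("t",round(s["time"],2),"q6",np.round(s["qpos"][3:],2),"d_mm",np.round((np.array(gp)-reach*z-p)*1000,1),"rot",np.round(out[0],2),"alt",np.round(out[1],1),"F",np.round(s["contact_force"],1),"open",round(s["opening"],4))
def bargrip(q,off=.038): return pos(P,bar(q)[2]+off*v_)
XW=R.from_euler('z',P[2]).apply([1,0,0]); DN=np.array([0,0,-1.])
E
A='[24.8,29,2,0,0,3.9]'; for i in 1 2 3; do :; done
python3 -m creep '[[[24.8,29,2,0,0,3.9],[24.8,29,2,0,0,3.9],[24.8,29,2,0,0,3.9],[24.8,29,2,0,0,3.9],[24.8,29,2,0,0,3.9]]]' 0.1 20
python3 -m creep '[[[24.8,29,2,0,0,3.9],[24.8,29,2,0,0,3.9],[24.8,29,2,0,0,3.9],[24.8,29,2,0,0,3.9],[24.8,29,2,0,0,3.9]]]'
python3 -m creep '[[[24.8,29,2,0,0,3.9],[24.8,29,2,0,0,3.9],[24.8,29,2,0,0,3.9],[24.8,29,2,0,0,3.9],[24.8,29,2,0,0,3.9]]]'
python3 -c "
from h import *
print(bargrip(.252));need(bargrip(.252),DN,XW)"
```

```text
time: 0.52
tool_pos: [0.35, -0.3279, 0.4112]
tool_rot: [-3.136, 0.001, 0.788]
contact_force: [1.0, -0.5, 0.8]
opening: 0.0631
time: 0.93
tool_pos: [0.478, -0.1742, 0.4205]
tool_rot: [-3.133, 0.001, 1.145]
contact_force: [0.8, -0.6, 1.0]
opening: 0.0414
time: 1.35
tool_pos: [0.6064, -0.0197, 0.4295]
tool_rot: [-3.13, 0.001, 1.504]
contact_force: [1.0, -0.7, 0.7]
opening: 0.0415
[ 0.59905612 -0.03761924  0.20914924]
t 1.35 q6 [-0.    1.43 -0.09] d_mm [ -7.3 -18.  -61.3] rot [ 0.01 -0.67 -2.07] alt [  1.    0.  177.9] F [ 1.  -0.7  0.7] open 0.0415
```

```bash

python3 -m creep '[[[-7.3,-18,-10,0,-0.6,-2],[0,0,-25,0,0,0],[0,0,-24,0,0,0],[0,0,-2,0,0,0],[0,0,0,0,0,0]]]'
python3 -c "
from h import *
import cv2
need(bargrip(.252),DN,XW)
a=viewer.read_camera('side')[120:270,180:380];b=viewer.read_camera('top')[120:270,200:400]
cv2.imwrite('pics/g1.png',cv2.resize(np.hstack([a,b]),(800,300),interpolation=cv2.INTER_CUBIC))"
```

```text
time: 1.77
tool_pos: [0.6037, -0.0274, 0.3645]
tool_rot: [3.142, -0.002, 1.486]
contact_force: [0.3, 0.4, 0.6]
opening: 0.0413
t 1.77 q6 [ 0.    1.27 -0.09] d_mm [ -4.7 -10.2   3.7] rot [-0.14  0.02 -1.09] alt [ -0.   -0.2 178.9] F [0.3 0.4 0.6] open 0.0413
```

View pics/g1.png

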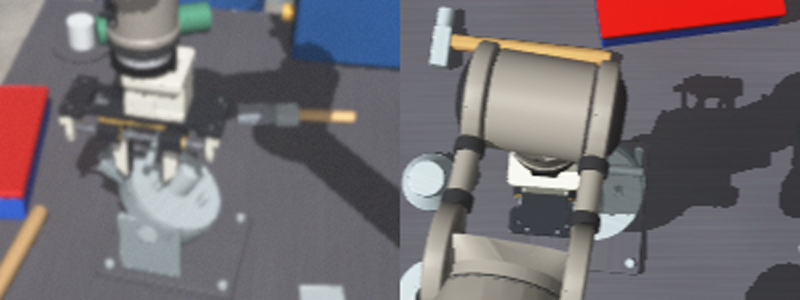

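The side view shows the fingers at about (140,165) either side of the bar's end. Correcting and closing.

```bash

python3 -m creep '[[[-4.7,-10.2,2,0,0,-1],[0,0,0,0,0,0]]]'
python3 -m creep '[[[0,0,0,0,0,0],[0,0,0,0,0,0],[0,0,0,0,0,0],[0,0,0,0,0,0],[0,0,0,0,0,0]]]' 1 20
python3 -m creep '[[[0,0,0,0,0,0]]]'
python3 -c "
from h import *
need(bargrip(.252),DN,XW)
for q in (.252,.5,.75,1,1.25,1.5,1.75,1.85): print(q,np.round(1000*(bargrip(q)-bargrip(.252)),1))
"
```

```text
time: 2.03
tool_pos: [0.5991, -0.0389, 0.3701]
tool_rot: [3.137, -0.002, 1.467]
contact_force: [0.9, -0.3, 0.7]
opening: 0.0414
time: 2.45
tool_pos: [0.598, -0.0406, 0.3739]
tool_rot: [3.134, -0.001, 1.464]
contact_force: [-14.1, 1.5, 5.8]
opening: 0.0127
time: 2.53
tool_pos: [0.5976, -0.0406, 0.374]
tool_rot: [3.136, -0.001, 1.464]
contact_force: [0.7, -1.8, -0.2]
opening: 0.0113
t 2.53 q6 [ 0.    1.28 -0.09] d_mm [ 1.5  2.9 -5.8] rot [-0.03  0.34  0.19] alt [   0.5    0.  -179.8] F [ 0.7 -1.8 -0.2] open 0.0113
0.252 [0. 0. 0.]
0.5 [ 7.3 -0.8  9.8]
0.75 [16.8 -1.7 17.6]
1 [27.9 -2.9 22.8]
1.25 [40.  -4.1 25.1]
1.5 [52.2 -5.4 24.3]
1.75 [63.9 -6.6 20.4]
1.85 [68.2 -7.1 18.1]
```

```bash

python3 -m creep '[[[3.3,-0.4,5,0,0,0],[4,-0.4,4.8,0,0,0],[4.6,-0.5,4.2,0,0,0],[5,-0.5,3.7,0,0,0],[5.4,-0.6,2.9,0,0,0]]]'
python3 -c "
from h import *
for q in (.7,.9,1): need(bargrip(q),DN,XW)
"
```

```text
time: 2.95
tool_pos: [0.6156, -0.0424, 0.3891]
tool_rot: [-3.112, -0.001, 1.465]
contact_force: [-14.2, 1.0, 2.4]
opening: 0.0112
t 2.95 q6 [-0.    1.38 -0.09] d_mm [-1.8  3.3 -4.6] rot [-0.24 -1.7   0.14] alt [  -2.7    0.4 -179.8] F [-14.2   1.    2.4] open 0.0112
t 2.95 q6 [-0.    1.38 -0.09] d_mm [6.8 2.4 0.2] rot [-0.24 -1.7   0.14] alt [  -2.7    0.4 -179.8] F [-14.2   1.    2.4] open 0.0112
t 2.95 q6 [-0.    1.38 -0.09] d_mm [11.4  1.9  1.9] rot [-0.24 -1.7   0.14] alt [  -2.7    0.4 -179.8] F [-14.2   1.    2.4] open 0.0112
```

```bash

python3 -m creep '[[[4,-0.5,3,0,0,0],[5,-0.5,2.5,0,-0.5,0],[5.5,-0.6,2,0,-0.5,0],[5.8,-0.6,1.4,0,-0.5,0],[6,-0.6,0.6,0,0,0]]]'
python3 -c "
from h import *
for q in (1.1,1.3): need(bargrip(q),DN,XW)
"
python3 -m creep '[[[6,-0.6,0.3,0,0,0],[6,-0.6,-0.2,0,0,0],[6,-0.6,-0.6,0,0,0],[6,-0.6,-1,0,0,0],[5,-0.5,-1.4,0,0,0]]]'
python3 -c "
from h import *
for q in (1.5,1.7,1.85): need(bargrip(q),DN,XW)
"
```

```text
time: 3.37
tool_pos: [0.637, -0.0447, 0.401]
tool_rot: [-3.105, -0.002, 1.466]
contact_force: [-8.7, -0.2, 0.6]
opening: 0.0113
t 3.37 q6 [-0.    1.44 -0.08] d_mm [-5.3  3.7 -8.7] rot [-0.33 -2.06  0.09] alt [  -3.2    0.5 -179.9] F [-8.7 -0.2  0.6] open 0.0113
t 3.37 q6 [-0.    1.44 -0.08] d_mm [ 4.5  2.7 -7.6] rot [-0.33 -2.06  0.09] alt [  -3.2    0.5 -179.9] F [-8.7 -0.2  0.6] open 0.0113
time: 3.78
tool_pos: [0.6636, -0.0472, 0.4025]
tool_rot: [-3.086, -0.001, 1.466]
contact_force: [-9.0, -0.1, 2.6]
opening: 0.0112
t 3.78 q6 [-0.    1.51 -0.08] d_mm [-12.3   4.2 -10.1] rot [-0.37 -3.15  0.07] alt [  -5.     0.6 -179.9] F [-9.  -0.1  2.6] open 0.0112
t 3.78 q6 [-0.    1.51 -0.08] d_mm [ -2.9   3.2 -13. ] rot [-0.37 -3.15  0.07] alt [  -5.     0.6 -179.9] F [-9.  -0.1  2.6] open 0.0112
t 3.78 q6 [-0.    1.51 -0.08] d_mm [  3.7   2.5 -16.3] rot [-0.37 -3.15  0.07] alt [  -5.     0.6 -179.9] F [-9.  -0.1  2.6] open 0.0112
```

```bash

python3 -m creep '[[[4,-0.4,-3,0,-0.5,0],[4,-0.4,-3,0,-0.5,0],[3.5,-0.3,-3.5,0,-0.5,0],[3,-0.3,-3,0,-0.5,0],[0,0,0,0,0,0]]]'
python3 -c "
from h import *
import cv2
for q in (1.7,1.85): need(bargrip(q),DN,XW)
a=viewer.read_camera('side')[120:270,180:380]
cv2.imwrite('pics/g2.png',cv2.resize(a,(800,600),interpolation=cv2.INTER_CUBIC))"
```

```text
time: 4.2
tool_pos: [0.6757, -0.0486, 0.3968]
tool_rot: [-3.107, -0.002, 1.466]
contact_force: [1.7, -1.2, -7.1]
opening: 0.0114
t 4.2 q6 [-0.    1.49 -0.08] d_mm [-15.    4.6  -7.2] rot [-0.3  -1.98  0.05] alt [  -3.1    0.5 -179.9] F [ 1.7 -1.2 -7.1] open 0.0114
t 4.2 q6 [-0.    1.49 -0.08] d_mm [ -8.4   3.9 -10.5] rot [-0.3  -1.98  0.05] alt [  -3.1    0.5 -179.9] F [ 1.7 -1.2 -7.1] open 0.0114
```

View pics/g2.png

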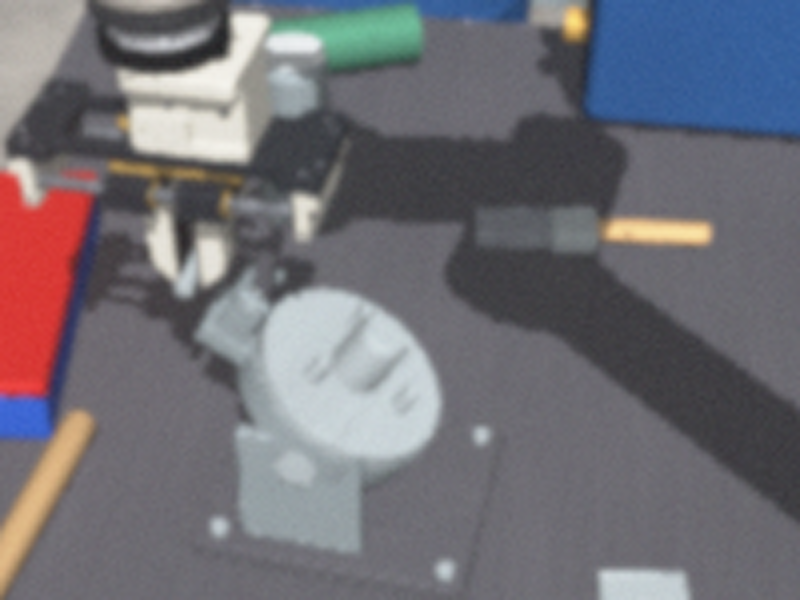

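Bar is between the fingers at (185,280), clamp right back. Release, lift, and move over toward the flange.

```bash

python3 -m creep '[[[0,0,0,0,0,0],[0,0,0,0,0,0],[0,0,0,0,0,0],[0,0,0,0,0,0]]]' 0.1
python3 -m creep '[[[0,0,12,0,0,0],[0,0,25,0,-1,0],[0,0,30,0,-1,0],[-10,10,5,0,0,0],[-30,25,0,0,0,0]]]'
python3 -m creep '[[[-30,27,-3,0,0,0],[-30,27,-3,0,0,0],[-30,27,-3,0,0,0],[-30,27,-3,0,0,0],[-25,22,-3,0,0,0]]]' -0.6
python3 -m creep '[[[-20,15,-10,0,0,0],[-10,10,-10,0,0,0],[0,0,0,0,0,0]]]'
python3 - <<'E'
from h import *
import cv2
need([.4408,.1449,.1],DN,R.from_euler('z',-6,degrees=True).apply([1,0,0]))
ims={n:np.mean([viewer.read_camera(n) for _ in range(3)],axis=0).astype(np.uint8) for n in("top","side")}
for n in ims: cv2.imwrite(f"pics/{n}1.png",ims[n])
a=ims["top"][165:265,255:322];b=ims["side"][155:255,218:285]
cv2.imwrite("pics/c3.png",cv2.resize(np.hstack([a,b]),None,fx=5.9,fy=5.9,interpolation=cv2.INTER_CUBIC))
E
```

```text
time: 4.58
tool_pos: [0.6775, -0.0484, 0.3992]
tool_rot: [-3.115, -0.002, 1.467]
contact_force: [1.2, -0.9, 0.0]
opening: 0.0332
time: 5.0
tool_pos: [0.6409, -0.0166, 0.4708]
tool_rot: [3.13, -0.006, 1.462]
contact_force: [-0.2, 0.1, -0.9]
opening: 0.0412
time: 5.42
tool_pos: [0.4904, 0.1164, 0.4581]
tool_rot: [3.118, -0.008, 1.458]
contact_force: [0.0, 1.2, 0.3]
opening: 0.0698
time: 5.67
tool_pos: [0.454, 0.1465, 0.4398]
tool_rot: [3.113, -0.011, 1.464]
contact_force: [0.5, -0.8, 0.6]
opening: 0.0732
t 5.67 q6 [0.   1.3  0.26] d_mm [ -13.2   -1.6 -180.8] rot [-0.48  1.67  0.15] alt [   2.6    0.8 -179.8] F [ 0.5 -0.8  0.6] open 0.0732
```

View pics/c3.png

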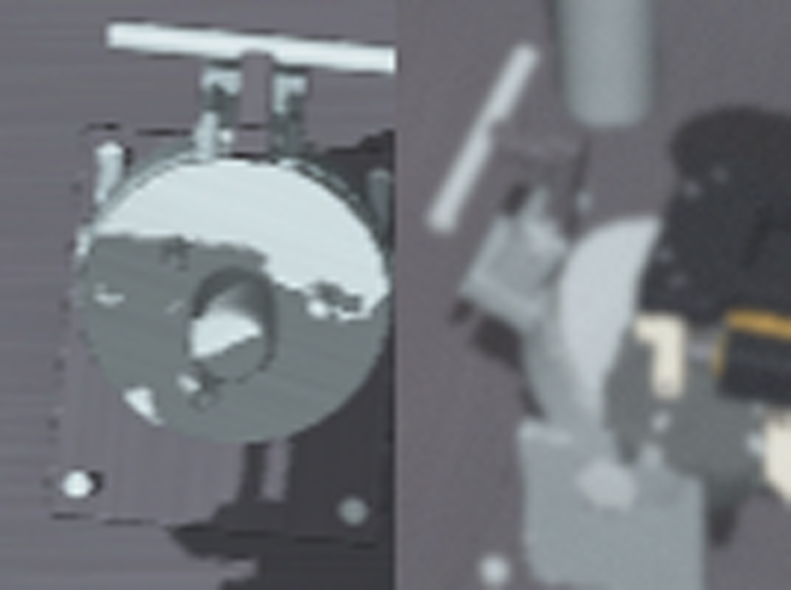

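Clamp is right back; stud ends at about (320,303), (190,383), (178,250) in the top crop, spigot top at (229,340). Refit.

```bash
python3 - <<'E'
from h import *
k=5.9
t3=lambda X,Y:np.array((255+X/k-.42,165+Y/k-.42)); t2=lambda X,Y:np.array((255+X/5.7-.41,166+Y/5.7-.41)); s2=lambda X,Y:np.array((220+(X-399)/5.7-.41,160+Y/5.7-.41))
th=np.linspace(0,2*np.pi,721); rim=np.array([face(.068*np.cos(t),.068*np.sin(t),0) for t in th])
def f(p):
    r=[]; e=proj("top",pos(p,rim)); r+=[e[:,0].min()-t3(75,0)[0],e[:,0].max()-t3(389,0)[0],e[:,1].max()-t3(0,441)[1],e[:,1].min()-t3(0,158)[1]]
    r+=[e[:,0].min()-t2(75,0)[0],e[:,0].max()-t2(379,0)[0],e[:,1].max()-t2(0,422)[1]]
    sp=pos(p,face(0,0,.045)); r+=list((proj("top",sp)[0]-t3(229,340)))+list(proj("top",sp)[0]-t2(222,328))
    st=proj("top",pos(p,studs(p[3])))
    for o in (t3(320,303),t3(190,383),t3(178,250),t2(309,289),t2(190,383)):
        d=st-o;i=np.argmin((d**2).sum(1)); r+=list(d[i])
    e=proj("side",pos(p,rim)); r+=[e[:,0].max()-s2(798,0)[0],e[:,1].max()-s2(0,427)[1]]
    b0=proj("top",pos(p,bar(p[4])))
    r+=list(b0[0]-t3(110,35))
    return np.array(r)
for ph in (95,104,112):
    S=least_squares(f,[.575,-.073,-.1,np.radians(ph),1.85],loss='soft_l1',f_scale=.7);print(S.cost,S.x,np.degrees(S.x[3]));
print(np.round(f(S.x),2))
E
```

```text
4.23367708643451 [ 0.57585738 -0.07248553 -0.10626638  1.78783332  1.86266458] 102.43530378916218
4.2336770864349695 [ 0.57585738 -0.07248553 -0.10626639  1.78783331  1.86266457] 102.43530329590438
4.233677086432779 [ 0.57585738 -0.07248553 -0.10626635  1.7878333   1.86266464] 102.43530234168745
[ 0.55 -0.09 -0.25 -0.74  0.09 -0.65 -0.55  0.06  0.28 -0.08 -0.64 -0.15
  1.34  1.26  1.75 -0.14  0.69 -0.13  0.98  0.12 -1.54 -0.42  0.22 -0.05
 -0.01]
```

```bash

python3 -m creep '[[[-13,-1.5,-35,-0.5,1.7,0],[0,0,-36,0,0,0],[0,0,-36,0,0,0],[0,0,-34,0,0,0],[0,0,0,0,0,0]]]'
python3 -c "
from h import *
need([.4408,.1449,.038],DN,R.from_euler('z',-6,degrees=True).apply([1,0,0]))"
```

```text
time: 6.38
tool_pos: [0.4477, 0.1392, 0.2986]
tool_rot: [3.128, -0.001, 1.453]
contact_force: [-1.4, -0.6, -0.2]
opening: 0.0734
t 6.38 q6 [-0.    0.94  0.26] d_mm [  -6.9    5.7 -101.6] rot [0.   0.79 0.75] alt [   1.2   -0.  -179.2] F [-1.4 -0.6 -0.2] open 0.0734
```

```bash

python3 -m creep '[[[-7,5.7,-20,0,0.8,0.7],[0,0,-30,0,0,0],[0,0,-30,0,0,0],[0,0,-10,0,0,0],[0,0,0,0,0,0]]]'
python3 -c "
from h import *
need([.4408,.1449,.038],DN,R.from_euler('z',-6,degrees=True).apply([1,0,0]))"
```

```text
time: 6.8
tool_pos: [0.447, 0.1432, 0.2108]
tool_rot: [3.134, -0.002, 1.46]
contact_force: [0.1, 0.7, -0.4]
opening: 0.0733
t 6.8 q6 [-0.    0.72  0.26] d_mm [ -6.2   1.7 -13.8] rot [-0.06  0.43  0.32] alt [ 7.000e-01  1.000e-01 -1.797e+02] F [ 0.1  0.7 -0.4] open 0.0733
```

```bash

python3 -m creep '[[[-6,1.7,-6,0,0.4,0.3],[0,0,-7,0,0,0],[0,0,0,0,0,0]]]'
python3 -c "
from h import *
need([.4408,.1449,.038],DN,R.from_euler('z',-6,degrees=True).apply([1,0,0]))"
python3 -m creep '[[[0,0,0,0,0,0],[0,0,0,0,0,0],[0,0,0,0,0,0],[0,0,0,0,0,0],[0,0,0,0,0,0]]]' 1 40
python3 -m creep '[[[0,0,0,0,0,0],[0,0,0,0,0,0]]]'
python3 -c "
from h import *
need([.4408,.1449,.038],DN,R.from_euler('z',-6,degrees=True).apply([1,0,0]))"
```

```text
time: 7.05
tool_pos: [0.4436, 0.1445, 0.2002]
tool_rot: [3.136, -0.002, 1.465]
contact_force: [0.2, 0.3, -0.5]
opening: 0.0733
t 7.05 q6 [0.   0.69 0.26] d_mm [-2.8  0.4 -3.2] rot [-0.1   0.31  0.09] alt [   0.5    0.2 -179.9] F [ 0.2  0.3 -0.5] open 0.0733
time: 7.47
tool_pos: [0.4436, 0.1446, 0.2025]
tool_rot: [3.135, -0.003, 1.465]
contact_force: [-0.2, -0.8, -5.1]
opening: 0.0467
time: 7.63
tool_pos: [0.4436, 0.1446, 0.2025]
tool_rot: [3.135, -0.003, 1.465]
contact_force: [-0.7, 0.9, -0.8]
opening: 0.0466
t 7.63 q6 [0.   0.69 0.26] d_mm [-2.8  0.3 -5.5] rot [-0.12  0.38  0.08] alt [   0.6    0.2 -179.9] F [-0.7  0.9 -0.8] open 0.0466
```

```bash

sed -i 's/^P=.*/P=np.array([.57586,-.07249,-.10627,.252])/' h.py
cat >> h.py <<'E'
def fl(off,j,du=0,dv=0): # flange origin 'off' m off the face, jaw angle j deg from u about n
    c=pos(P,face(du,dv,off)); a=np.radians(j); need(c,-NW,np.cos(a)*UW+np.sin(a)*VW,.2025)
def where():
    s=robot.observe();A=R.from_euler('xyz',s["tool_rot"]).as_matrix();o=np.array(s["tool_pos"])+.2025*A[:,2]-pos(P,C)
    print("uvn mm",np.round([1000*o@UW,1000*o@VW,1000*o@NW],1),"jaw",round(np.degrees(np.arctan2(A[:,1]@VW,A[:,1]@UW)),1),"tilt",np.round(np.degrees([A[:,2]@UW,A[:,2]@VW]),2),"F_uvn",np.round([np.dot(s["contact_force"],x) for x in(UW,VW,NW)],1),"T",np.round(s["torque"],2),"t",round(s["time"],2),"open",round(s["opening"],4))
E
python3 -m creep '[[[0,0,20,0,0,0],[0,0,30,0,0,0],[0,0,35,0,0,0],[0,0,35,0,0,0],[0,0,30,0,0,0]]]'
python3 -m creep '[[[0,0,0,0,0,0],[0,0,0,0,0,0]]]'
python3 -c "
from h import *
fl(.08,-62.4);where()"
```

```text
time: 8.05
tool_pos: [0.4397, 0.1438, 0.3486]
tool_rot: [-3.126, 0.003, 1.464]
contact_force: [1.3, 0.7, -7.2]
opening: 0.0466
time: 8.22
tool_pos: [0.4405, 0.144, 0.3535]
tool_rot: [-3.136, 0.001, 1.465]
contact_force: [-0.7, -0.1, -7.3]
opening: 0.0466
t 8.22 q6 [0.   1.1  0.26] d_mm [  -5.1 -201.5   16.1] rot [ 13.2  -28.82 -60.97] alt [-32.1 -15.4 114.6] F [-0.7 -0.1 -7.3] open 0.0466
uvn mm [-124.5  200.8  101.9] jaw 0.0 tilt [-28.93  -0.04] F_uvn [-4.3 -0.1 -6. ] T [-0.  -0.1 -0. ] t 8.22 open 0.0466
```

```bash

python3 -m creep '[[[0,-16.8,4,1.1,-2.4,-5.08],[0,-16.8,4,1.1,-2.4,-5.08],[0,-16.8,4,1.1,-2.4,-5.08],[0,-16.8,4,1.1,-2.4,-5.08],[0,-16.8,4,1.1,-2.4,-5.08]]]'
python3 -m creep '[[[0,-16.8,1,1.1,-2.4,-5.08],[0,-16.8,1,1.1,-2.4,-5.08],[0,-16.8,1,1.1,-2.4,-5.08],[0,-16.8,1,1.1,-2.4,-5.08],[0,0,0,0,0,0]]]'
python3 -c "
from h import *
fl(.08,-62.4);where()"
```

```text
time: 8.63
tool_pos: [0.4376, 0.0596, 0.3632]
tool_rot: [2.994, -0.155, 1.019]
contact_force: [0.2, 0.3, -7.3]
opening: 0.0465
time: 9.05
tool_pos: [0.4331, -0.0126, 0.3552]
tool_rot: [2.935, -0.316, 0.652]
contact_force: [0.1, -0.2, -6.0]
opening: 0.0462
t 9.05 q6 [0.18 0.67 0.59] d_mm [  2.3 -44.9  14.4] rot [  1.77  -8.52 -13.47] alt [-73.    1.3 150.2] F [ 0.1 -0.2 -6. ] open 0.0462
uvn mm [-44.   56.5  73.7] jaw -49.7 tilt [-8.68  3.44] F_uvn [-2.9 -0.1 -5.3] T [ 0.04  0.62 -0.  ] t 9.05 open 0.0462
```

```bash

python3 -m creep '[[[1,-10,8,0.6,-2.8,-4.5],[1,-17,6,0.6,-2.8,-4.5],[0,-17,0,0.6,-2.8,-4.5],[0,0,0,0,0,0],[0,0,0,0,0,0]]]'
python3 -c "
from h import *
import cv2
fl(.08,-62.4);fl(.055,-62.4);where()"
```

```text
time: 9.47
tool_pos: [0.4304, -0.0573, 0.357]
tool_rot: [2.906, -0.439, 0.418]
contact_force: [-0.4, 0.1, -7.4]
opening: 0.0468
t 9.47 q6 [0.24 0.53 0.68] d_mm [ 5.  -0.2 12.7] rot [-0.72 -1.6   0.46] alt [  86.9   -8.9 -156.6] F [-0.4  0.1 -7.4] open 0.0468
t 9.47 q6 [0.24 0.53 0.68] d_mm [17.4 -1.5 -9. ] rot [-0.72 -1.6   0.46] alt [  86.9   -8.9 -156.6] F [-0.4  0.1 -7.4] open 0.0468
uvn mm [-16.5   0.6  71.6] jaw -63.1 tilt [-1.67  0.26] F_uvn [-4.1  0.  -6.2] T [0.17 1.02 0.01] t 9.47 open 0.0468
```

```bash

python3 -m creep '[[[5,0,10,-0.7,-1.6,0.5],[0,0,2,0,0,0],[0,0,0,0,0,0]]]'
python3 -c "
from h import *
fl(.055,-62.4);where()"
python3 -m creep '[[[12,-1,-18,0,0,0],[0,0,0,0,0,0],[0,0,0,0,0,0]]]'
python3 -c "
from h import *
import cv2
fl(.055,-62.4);where()
s=robot.observe();print(s['qpos'])
im=np.mean([viewer.read_camera('side') for _ in range(3)],axis=0).astype(np.uint8);cv2.imwrite('pics/side2.png',im)
cv2.imwrite('pics/c4.png',cv2.resize(im[145:245,225:325],(600,600),interpolation=cv2.INTER_CUBIC))
b=pos(P,C);print('exp spigot tip',proj('side',pos(P,face(0,0,.045))),'rim c',proj('side',pos(P,C)))
A=R.from_euler('xyz',s['tool_rot']).as_matrix();o=s['tool_pos']+.2025*A[:,2]
th=np.radians([0,90,180,270]);print('disc under rim',np.round((proj('side',[o+.055*(np.cos(t)*UW+np.sin(t)*VW) for t in th])-[225,145])*6,0).tolist(),'neck top',(proj('side',o+.05*NW)-[225,145])*6)"
```

```text
time: 9.72
tool_pos: [0.4347, -0.056, 0.3659]
tool_rot: [2.887, -0.451, 0.439]
contact_force: [0.1, 0.4, -7.7]
opening: 0.0465
t 9.72 q6 [0.24 0.53 0.68] d_mm [ 13.1  -2.9 -17.9] rot [-0.14 -0.55 -0.33] alt [-88.6   9.1 156.1] F [ 0.1  0.4 -7.7] open 0.0465
uvn mm [-4.6  2.3 77.2] jaw -62.2 tilt [-0.56  0.23] F_uvn [-3.8  0.4 -6.7] T [ 0.09  0.99 -0.  ] t 9.72 open 0.0465
time: 9.97
tool_pos: [0.4473, -0.0555, 0.3479]
tool_rot: [2.887, -0.451, 0.444]
contact_force: [0.3, -0.1, -6.0]
opening: 0.0463
t 9.97 q6 [0.25 0.49 0.66] d_mm [ 0.5 -3.4  0.1] rot [-0.11 -0.56 -0.58] alt [-88.5   8.9 155.9] F [ 0.3 -0.1 -6. ] open 0.0463
uvn mm [-2.8  4.5 55.4] jaw -61.9 tilt [-0.57  0.33] F_uvn [-2.8 -0.1 -5.4] T [ 0.09  0.89 -0.02] t 9.97 open 0.0463
[-0.33000262  0.17138618  1.99608754  0.24845938  0.48508074  0.66418943]
exp spigot tip [[275.83922874 203.37441214]] rim c [[267.47420433 212.82216191]]
disc under rim [[212.0, 280.0], [290.0, 433.0], [426.0, 412.0], [348.0, 267.0]] neck top [[380.66110681 278.84540013]]
```

View pics/c4.png

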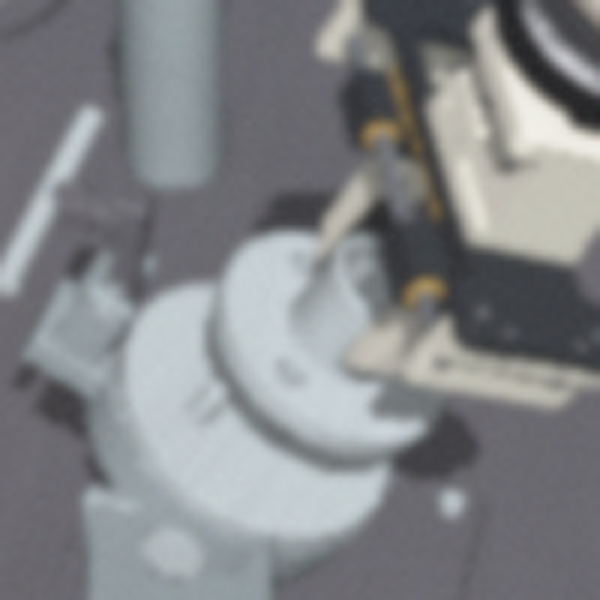

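```bash

python3 -m creep '[[[0.5,-3.4,0,0,-0.6,-0.6],[0,-0.5,0,0,0,0],[0,0,0,0,0,0]]]'
python3 -c "
from h import *
fl(.045,-62.4);where()"
python3 -m creep '[[[2,-1,-4,0,0,0],[2,0,-3.5,0,0,0],[0,0,0,0,0,0]]]'
python3 -c "
from h import *
fl(.04,-62.4);where()"
```

```text
time: 10.37
tool_pos: [0.4471, -0.0597, 0.3496]
tool_rot: [2.879, -0.464, 0.436]
contact_force: [0.2, 0.1, -7.3]
opening: 0.0465
t 10.37 q6 [0.26 0.47 0.66] d_mm [  5.7   0.3 -10.3] rot [-0.05  0.26  0.08] alt [  89.8   -9.5 -155.6] F [ 0.2  0.1 -7.3] open 0.0465
uvn mm [ 1.2 -0.8 56.7] jaw -62.5 tilt [0.25 0.03] F_uvn [-3.5  0.2 -6.4] T [ 0.14  0.95 -0.05] t 10.37 open 0.0465
time: 10.62
tool_pos: [0.4513, -0.0611, 0.3424]
tool_rot: [2.877, -0.465, 0.436]
contact_force: [-0.3, -0.3, -7.8]
opening: 0.0465
t 10.62 q6 [0.27 0.45 0.64] d_mm [ 4.   1.4 -7.4] rot [-0.01  0.37  0.12] alt [  89.9   -9.6 -155.5] F [-0.3 -0.3 -7.8] open 0.0465
uvn mm [ 1.6 -1.9 48.3] jaw -62.5 tilt [ 0.36 -0.02] F_uvn [-4.1 -0.3 -6.7] T [ 0.11  0.99 -0.02] t 10.62 open 0.0465
```

```bash

python3 -m creep '[[[0.9,1.4,-4.2,0,0.3,0],[1,0,-1.7,0,0,0],[0,0,0,0,0,0]]]'
python3 -c "
from h import *
where()"
python3 -m creep '[[[1.5,-0.2,-2.6,0,0,0],[0,0,0,0,0,0]]]'
python3 -c "
from h import *
fl(.035,-62.4);where()"
```

```text
time: 10.87
tool_pos: [0.4535, -0.0596, 0.3354]
tool_rot: [2.881, -0.459, 0.434]
contact_force: [0.6, -0.4, -7.0]
opening: 0.0465
uvn mm [-1.5 -0.3 41.2] jaw -62.5 tilt [-0.02 -0.04] F_uvn [-2.9 -0.3 -6.4] T [0.05 1.03 0.07] t 10.87 open 0.0465
time: 11.03
tool_pos: [0.4553, -0.0599, 0.3325]
tool_rot: [2.88, -0.459, 0.434]
contact_force: [-0.2, -0.5, -8.1]
opening: 0.0467
t 11.03 q6 [0.27 0.43 0.65] d_mm [ 2.4 -0.  -1.8] rot [-0.02  0.01  0.13] alt [  89.4   -9.6 -155.8] F [-0.2 -0.5 -8.1] open 0.0467
uvn mm [-1.1 -0.4 37.8] jaw -62.5 tilt [ 0.01 -0.05] F_uvn [-4.2 -0.5 -6.9] T [ 0.07  0.89 -0.01] t 11.03 open 0.0467
```

```bash

python3 -m creep '[[[1.8,-0.1,-2.2,0,0,0],[0,0,0,0,0,0]]]'
python3 -c "
from h import *
where()"
python3 -m creep '[[[1.5,-0.1,-2.6,0,0,0],[0,0,0,0,0,0]]]'
python3 -c "
from h import *
where()"
python3 -m creep '[[[1.5,-0.1,-2.6,0,0,0],[0,0,0,0,0,0]]]'
python3 -c "
from h import *
where()"
```

```text
time: 11.2
tool_pos: [0.4574, -0.0599, 0.3301]
tool_rot: [2.881, -0.459, 0.434]
contact_force: [-0.2, 0.2, -8.7]
opening: 0.0463
uvn mm [-0.6 -0.2 34.7] jaw -62.5 tilt [ 0.01 -0.05] F_uvn [-4.5  0.2 -7.5] T [0.12 0.99 0.01] t 11.2 open 0.0463
time: 11.37
tool_pos: [0.459, -0.06, 0.3272]
tool_rot: [2.881, -0.459, 0.434]
contact_force: [-0.1, -0.2, -7.2]
opening: 0.0463
uvn mm [-0.7 -0.1 31.3] jaw -62.5 tilt [-0.   -0.04] F_uvn [-3.7 -0.2 -6.2] T [ 0.08  0.98 -0.07] t 11.37 open 0.0463
time: 11.53
tool_pos: [0.4607, -0.0602, 0.3243]
tool_rot: [2.881, -0.459, 0.434]
contact_force: [-0.0, 0.2, -7.3]
opening: 0.0461
uvn mm [-0.6 -0.1 28. ] jaw -62.5 tilt [-0.   -0.04] F_uvn [-3.7  0.2 -6.3] T [ 0.04  0.99 -0.01] t 11.53 open 0.0461
```

```bash

python3 -m creep '[[[1.5,-0.1,-2.6,0,0,0],[0,0,0,0,0,0]]]'
python3 -c "
from h import *
where()"
python3 -m creep '[[[0.8,-0.1,-1.3,0,0,0],[0,0,0,0,0,0]]]'
python3 -c "
from h import *
where()"
python3 -m creep '[[[0.7,-0.1,-1.2,0,0,0],[0,0,0,0,0,0]]]'
python3 -c "
from h import *
where()"
```

```text
time: 11.7
tool_pos: [0.4624, -0.0603, 0.3214]
tool_rot: [2.881, -0.459, 0.434]
contact_force: [-0.1, 0.3, -7.6]
opening: 0.0464
uvn mm [-0.6 -0.  24.6] jaw -62.5 tilt [ 0.   -0.04] F_uvn [-3.9  0.3 -6.5] T [ 0.04  1.02 -0.03] t 11.7 open 0.0464
time: 11.87
tool_pos: [0.4633, -0.0604, 0.3201]
tool_rot: [2.88, -0.46, 0.434]
contact_force: [-0.4, -0.1, -5.4]
opening: 0.0467
uvn mm [-0.4 -0.1 23.1] jaw -62.5 tilt [ 0.02 -0.05] F_uvn [-3.  -0.1 -4.5] T [ 0.1   1.02 -0.04] t 11.87 open 0.0467
time: 12.03
tool_pos: [0.4632, -0.0603, 0.3202]
tool_rot: [2.88, -0.46, 0.435]
contact_force: [-0.2, -1.0, -7.7]
opening: 0.0466
uvn mm [-0.3 -0.1 23.2] jaw -62.5 tilt [ 0.07 -0.05] F_uvn [-3.9 -1.  -6.6] T [0.09 1.03 0.03] t 12.03 open 0.0466
```

```bash

python3 -m creep '[[[1.2,-0.1,-2,0,0,0],[1.2,-0.1,-2,0,0,0]]]'
python3 -c "
from h import *
where()"
python3 -m creep '[[[1.2,-0.1,-2,0,0,0],[1.2,-0.1,-2,0,0,0],[1.2,-0.1,-2,0,0,0],[1.2,-0.1,-2,0,0,0],[1.2,-0.1,-2,0,0,0]]]'
python3 -c "
from h import *
where()"
```

```text
time: 12.2
tool_pos: [0.4635, -0.0602, 0.3195]
tool_rot: [2.877, -0.461, 0.438]
contact_force: [-36.9, -1.3, 33.4]
opening: 0.0464
uvn mm [-0.   0.1 22.4] jaw -62.4 tilt [ 0.18 -0.05] F_uvn [-14.9  -5.2  47.2] T [-0.27  2.95 -0.53] t 12.2 open 0.0464
time: 12.62
tool_pos: [0.4624, -0.0599, 0.319]
tool_rot: [2.872, -0.466, 0.442]
contact_force: [-27.7, -0.4, 22.3]
opening: 0.0467
uvn mm [ 0.1  0.2 22.6] jaw -62.3 tilt [ 0.53 -0.09] F_uvn [-12.6  -3.3  33.1] T [ 0.07  2.58 -0.41] t 12.62 open 0.0467
```

Resting on the studs at n≈22.5 mm under 30–45 N. Now turning.

```bash

python3 -m creep '[[[0.3,0,-0.5,2,-0.2,-3.5],[0.3,0,-0.5,2,-0.2,-3.5],[0.3,0,-0.5,2,-0.2,-3.5],[0.3,0,-0.5,2,-0.2,-3.5]]]'
python3 -c "
from h import *
where()"
python3 -m creep '[[[0.5,0,-0.8,1,-0.1,-1.7],[0.5,0,-0.8,1,-0.1,-1.7]]]'
python3 -c "
from h import *
where()"
```

```text
time: 12.95
tool_pos: [0.4626, -0.0598, 0.319]
tool_rot: [3.023, -0.522, 0.117]
contact_force: [-2.0, 2.0, -5.8]
opening: 0.0462
uvn mm [ 0.5 -0.6 22.5] jaw -79.0 tilt [ 0.62 -0.33] F_uvn [-4.7  1.8 -3.9] T [0.22 0.94 0.12] t 12.95 open 0.0462
time: 13.12
tool_pos: [0.4637, -0.0598, 0.3174]
tool_rot: [3.066, -0.529, 0.031]
contact_force: [-0.5, -0.3, -6.7]
opening: 0.0463
uvn mm [ 0.5 -0.4 20.6] jaw -83.2 tilt [ 0.6  -0.34] F_uvn [-3.7 -0.4 -5.5] T [ 0.04  0.99 -0.09] t 13.12 open 0.0463
```

```bash

python3 -m creep '[[[0.6,0,-1,0.9,-0.1,-1.5],[0.6,0,-1,0.5,0,-0.9]]]'
python3 -c "
from h import *
where()"
python3 -m creep '[[[1.2,-0.1,-2,0.4,-0.3,-0.7],[1,-0.1,-1.5,0,0,0]]]'
python3 -c "
from h import *
where()"
```

```text
time: 13.28
tool_pos: [0.4652, -0.0602, 0.3154]
tool_rot: [3.095, -0.532, -0.029]
contact_force: [-4.0, -5.6, -4.0]
opening: 0.0467
uvn mm [ 0.9 -1.  18.1] jaw -86.2 tilt [ 0.6  -0.41] F_uvn [-4.9 -6.  -1.7] T [-0.92  1.5  -0.31] t 13.28 open 0.0467
time: 13.45
tool_pos: [0.467, -0.061, 0.3115]
tool_rot: [3.102, -0.536, -0.046]
contact_force: [-1.5, -0.4, -6.9]
opening: 0.0465
uvn mm [ 1.2 -1.8 13.7] jaw -87.0 tilt [ 0.78 -0.47] F_uvn [-4.7 -0.5 -5.2] T [-0.02  1.16 -0.08] t 13.45 open 0.0465
```

```bash

python3 -m creep '[[[1.2,0.6,-2.6,0.2,0.5,0],[1.5,0.3,-2.6,0,0,0]]]'
python3 -c "
from h import *
fl(0,-87.4);where()"
python3 -m creep '[[[1.5,0.2,-2.6,0,0,0],[1.5,-0.1,-2.6,0,0,0]]]'
python3 -c "
from h import *
fl(0,-87.4);where();print(robot.observe()['qpos'])"
```

```text
time: 13.62
tool_pos: [0.4706, -0.0612, 0.3071]
tool_rot: [3.103, -0.531, -0.046]
contact_force: [-4.2, -3.1, -4.7]
opening: 0.0465
t 13.62 q6 [0.29 0.35 1.06] d_mm [ 4.5 -0.6 -6.7] rot [ 0.66  0.42 -0.06] alt [-89.9  10.4 155.2] F [-4.2 -3.1 -4.7] open 0.0465
uvn mm [ 1.1 -1.7  8.1] jaw -87.0 tilt [ 0.49 -0.5 ] F_uvn [-5.7 -3.6 -2.1] T [-0.6   1.56 -0.25] t 13.62 open 0.0465
time: 13.78
tool_pos: [0.4739, -0.0614, 0.3014]
tool_rot: [3.102, -0.53, -0.045]
contact_force: [-0.4, -2.7, -5.3]
opening: 0.0464
t 13.78 q6 [0.3  0.34 1.05] d_mm [ 1.3 -0.3 -1.1] rot [ 0.7   0.37 -0.09] alt [-89.8  10.4 155.2] F [-0.4 -2.7 -5.3] open 0.0464
uvn mm [ 1.  -1.7  1.6] jaw -87.0 tilt [ 0.45 -0.53] F_uvn [-2.7 -2.8 -4.5] T [-0.34  1.25 -0.17] t 13.78 open 0.0464
[-0.31860342  0.29103686  2.00113613  0.29760875  0.34005523  1.05326352]
```

```bash

python3 -m creep '[[[1,0,-1.7,0.3,0.2,0],[1,0,-1.5,0,0,0],[0.8,0,-1.2,0,0,0]]]'
python3 -c "
from h import *
where()"
python3 -m creep '[[[0,0,0,0,0,0],[0,0,0,0,0,0],[0,0,0,0,0,0],[0,0,0,0,0,0],[0,0,0,0,0,0]]]' 0.3
python3 -c "
from h import *
where()"
```

```text
time: 14.03
tool_pos: [0.4743, -0.0622, 0.3007]
tool_rot: [3.106, -0.529, -0.049]
contact_force: [-15.9, -2.0, 9.1]
opening: 0.0465
uvn mm [ 0.8 -1.9  0.7] jaw -87.2 tilt [ 0.39 -0.37] F_uvn [-8.9 -3.7 15.6] T [-0.34  1.72 -0.38] t 14.03 open 0.0465
time: 14.45
tool_pos: [0.4742, -0.0622, 0.3008]
tool_rot: [3.106, -0.53, -0.05]
contact_force: [-6.3, -3.3, -1.0]
opening: 0.0466
uvn mm [ 0.8 -1.8  0.8] jaw -87.2 tilt [ 0.41 -0.37] F_uvn [-5.7 -4.   2.1] T [-0.47  1.21 -0.33] t 14.45 open 0.0466
```

```bash

python3 -m creep '[[[0,0,0,0,0,0],[0,0,0,0,0,0],[0,0,0,0,0,0],[0,0,0,0,0,0],[0,0,0,0,0,0]]]' -0.6
python3 -m creep '[[[-4,0.4,7,0,0,0],[-10,1,17.5,0,0,0],[-15,1.6,26,0,0,0],[-15,1.6,26,0,0,0],[-15,1.6,26,0,0,0]]]'
python3 -c "
from h import *
where()"
python3 -m creep '[[[-15,1.6,26,0,0,0],[-15,0,30,0,5,0],[-10,0,30,0,5,0],[0,0,20,0,5,0],[0,0,0,0,0,0]]]'
python3 - <<'E'
from h import *
import cv2
where();need(bargrip(1.86),DN,XW)
for q in(1.86,1.9): print(bargrip(q))
ims=[np.mean([viewer.read_camera(n) for _ in range(2)],axis=0).astype(np.uint8) for n in("top","side")]
cv2.imwrite("pics/c5.png",cv2.resize(np.hstack([ims[0][160:260,250:330],ims[1][150:250,215:295]]),None,fx=5,fy=5,interpolation=cv2.INTER_CUBIC))
print("home disc top",proj("top",pos(P,face(0,0,.05)))-[250,160],proj("side",pos(P,face(0,0,.05)))-[215,150])
E
```

```text
time: 14.87
tool_pos: [0.4772, -0.0622, 0.3038]
tool_rot: [3.104, -0.541, -0.049]
contact_force: [-0.1, 0.6, 0.1]
opening: 0.0725
time: 15.28
tool_pos: [0.4162, -0.0555, 0.4065]
tool_rot: [3.107, -0.532, -0.051]
contact_force: [1.0, -0.4, 0.4]
opening: 0.0736
uvn mm [  3.7  -1.4 121.6] jaw -87.3 tilt [ 0.54 -0.39] F_uvn [ 1.1 -0.3 -0.1] T [ 0.1   0.25 -0.04] t 15.28 open 0.0736
time: 15.7
tool_pos: [0.3677, -0.0522, 0.5249]
tool_rot: [3.085, -0.273, -0.049]
contact_force: [1.2, -1.0, 0.2]
opening: 0.0735
uvn mm [-30.7 -10.2 254.7] jaw -86.4 tilt [-14.02  -2.34] F_uvn [ 1.2 -0.8 -0.5] T [0.07 0.14 0.  ] t 15.7 open 0.0735
t 15.7 q6 [0.03 1.24 1.26] d_mm [ 301.2    8.  -138.9] rot [-8.54 15.43 86.54] alt [ 15.6   8.7 -92.2] F [ 1.2 -1.   0.2] open 0.0735
[ 0.6689131  -0.04420056  0.2269945 ]
[ 0.67056948 -0.04437725  0.22592443]
home disc top [[43.38732346 63.30894298]] [[61.79966773 52.2896589 ]]
```

View pics/c5.png

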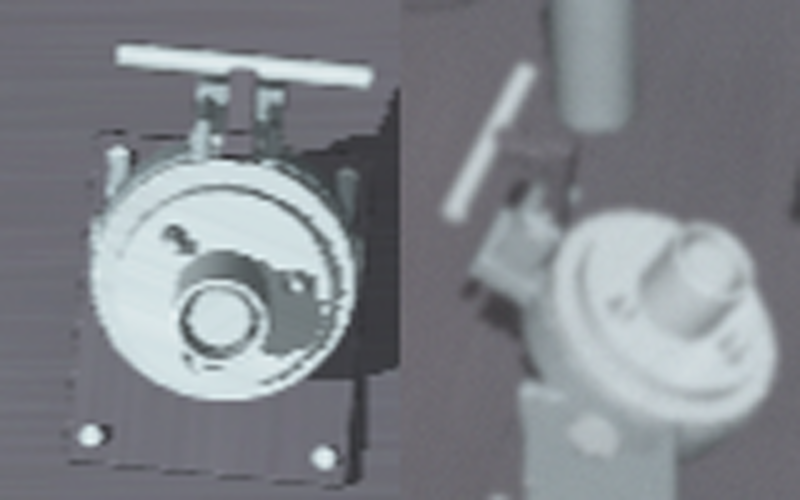

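Flange is seated: spigot centred in the bore at (218,317), a stud through each hole. Now back to the bar.

```bash

python3 -m creep '[[[21,0.6,-3,-0.6,1.1,6.2],[21.5,0.6,-3,-0.6,1.1,6.2],[21.5,0.6,-4,-0.6,1.1,6.2],[21.5,0.6,-4,-0.6,1.1,6.2],[21.5,0.6,-4,-0.6,1.1,6.2]]]' 0.1 25
python3 -m creep '[[[21,0.6,-5,-0.6,1.1,6.2],[21.5,0.6,-5,-0.6,1.1,6.2],[21.5,0.6,-5,-0.6,1.1,6.2],[21.5,0.6,-5,-0.6,1.1,6.2],[21.5,0.6,-5,-0.6,1.1,6.2]]]'
python3 -c "
from h import *
need(bargrip(1.86,.04),DN,XW)"
```

```text
time: 16.32
tool_pos: [0.4756, -0.0482, 0.4928]
tool_rot: [3.064, -0.16, 0.517]
contact_force: [-0.2, -1.3, 0.7]
opening: 0.0449
time: 16.73
tool_pos: [0.5878, -0.0449, 0.4543]
tool_rot: [3.111, -0.051, 1.082]
contact_force: [0.1, 0.1, 0.2]
opening: 0.0415
t 16.73 q6 [0.04 1.41 0.27] d_mm [ 81.3   2.7 -68.4] rot [-2.27  2.56 21.96] alt [   3.6    3.2 -158. ] F [0.1 0.1 0.2] open 0.0415
```

```bash

python3 -m creep '[[[20,0.6,0,-0.6,0.6,5.5],[20,0.6,0,-0.6,0.6,5.5],[20,0.6,0,-0.6,0.6,5.5],[15,0.6,0,-0.5,0.6,5],[0,0,0,0,0,0]]]'
python3 -c "
from h import *
need(bargrip(1.86,.04),DN,XW)"
```

```text
time: 17.15
tool_pos: [0.6697, -0.0424, 0.4364]
tool_rot: [-3.124, -0.001, 1.481]
contact_force: [1.0, -0.8, -0.9]
opening: 0.0415
t 17.15 q6 [-0.    1.55 -0.09] d_mm [ -0.6   0.2 -50.4] rot [-0.15 -1.01 -0.97] alt [  1.6  -0.2 179. ] F [ 1.  -0.8 -0.9] open 0.0415
```

```bash

python3 -m creep '[[[5,0,-5,0,-1,-1],[2,0,-20,0,0,0],[0,0,-18,0,0,0],[0,0,-2,0,0,0],[0,0,0,0,0,0]]]'
python3 -c "
from h import *
need(bargrip(1.86,.04),DN,XW)"
```

```text
time: 17.57
tool_pos: [0.6754, -0.0424, 0.38]
tool_rot: [-3.133, -0.007, 1.453]
contact_force: [0.1, 0.5, 0.2]
opening: 0.0411
t 17.57 q6 [ 0.01  1.42 -0.06] d_mm [-6.3  0.2  6. ] rot [-0.44 -0.47  0.68] alt [  -0.7    0.7 -179.3] F [0.1 0.5 0.2] open 0.0411
```

```bash

python3 -m creep '[[[0,0,5,0,0,0.7],[0,0,0,0,0,0]]]'
python3 -m creep '[[[0,0,0,0,0,0],[0,0,0,0,0,0],[0,0,0,0,0,0],[0,0,0,0,0,0],[0,0,0,0,0,0]]]' 1 25
python3 -m creep '[[[0,0,0,0,0,0],[0,0,0,0,0,0]]]'
python3 -c "
from h import *
need(bargrip(1.86,.04),DN,XW)
for q in (1.86,1.6,1.4,1.2,1,.8,.6,.4,.2,0): print(q,np.round(1000*(bargrip(q)-bargrip(1.86)),1))
"
```

```text
time: 17.73
tool_pos: [0.6748, -0.0425, 0.3851]
tool_rot: [-3.131, -0.007, 1.464]
contact_force: [0.1, 0.1, 0.5]
opening: 0.0412
time: 18.15
tool_pos: [0.6732, -0.0425, 0.3889]
tool_rot: [-3.131, -0.007, 1.463]
contact_force: [-19.5, 2.1, 4.5]
opening: 0.0124
time: 18.32
tool_pos: [0.6727, -0.0424, 0.389]
tool_rot: [-3.129, -0.007, 1.463]
contact_force: [1.8, -0.3, -2.4]
opening: 0.011
t 18.32 q6 [ 0.01  1.44 -0.07] d_mm [-3.5  0.2 -3. ] rot [-0.48 -0.68  0.07] alt [  -1.1    0.7 -179.9] F [ 1.8 -0.3 -2.4] open 0.011
1.86 [0. 0. 0.]
1.6 [-11.6   1.2   5.2]
1.4 [-21.3   2.3   7.1]
1.2 [-31.1   3.3   7. ]
1 [-40.7   4.3   5. ]
0.8 [-49.8   5.3   1.1]
0.6 [-57.8   6.2  -4.6]
0.4 [-64.6   6.9 -11.8]
0.2 [-69.8   7.4 -20.1]
0 [-73.3   7.8 -29.4]
```

```bash

python3 -m creep '[[[-4,0.4,1.8,0,0,0],[-5,0.5,2,0,0,0],[-5,0.5,1.5,0,0,0],[-5,0.5,1,0,0,0],[-5,0.5,0.5,0,0,0]]]'
python3 -c "
from h import *
for q in (1.4,1.2): need(bargrip(q,.04),DN,XW)"
python3 -m creep '[[[-5,0.5,0.2,0,0,0],[-5,0.5,-0.3,0,0,0],[-5,0.5,-0.8,0,0,0],[-5,0.5,-1.2,0,0,0],[-5,0.5,-1.6,0,0,0]]]'
python3 -c "
from h import *
for q in (1,.8,.6): need(bargrip(q,.04),DN,XW)"
```

```text
time: 18.73
tool_pos: [0.6546, -0.0406, 0.3973]
tool_rot: [3.123, -0.008, 1.463]
contact_force: [8.9, -0.9, -2.4]
opening: 0.0111
t 18.73 q6 [ 0.01  1.39 -0.07] d_mm [-6.7  0.7 -4.1] rot [-0.32  1.09  0.09] alt [   1.7    0.5 -179.9] F [ 8.9 -0.9 -2.4] open 0.0111
t 18.73 q6 [ 0.01  1.39 -0.07] d_mm [-16.6   1.7  -4.2] rot [-0.32  1.09  0.09] alt [   1.7    0.5 -179.9] F [ 8.9 -0.9 -2.4] open 0.0111
time: 19.15
tool_pos: [0.6365, -0.0388, 0.4004]
tool_rot: [3.078, -0.008, 1.463]
contact_force: [8.6, 0.2, 2.4]
opening: 0.0111
t 19.15 q6 [ 0.01  1.32 -0.08] d_mm [-8.1  0.9 -9.4] rot [-0.06  3.69  0.12] alt [ 5.800e+00  1.000e-01 -1.798e+02] F [8.6 0.2 2.4] open 0.0111
t 19.15 q6 [ 0.01  1.32 -0.08] d_mm [-17.1   1.9 -13.3] rot [-0.06  3.69  0.12] alt [ 5.800e+00  1.000e-01 -1.798e+02] F [8.6 0.2 2.4] open 0.0111
t 19.15 q6 [ 0.01  1.32 -0.08] d_mm [-25.2   2.7 -19. ] rot [-0.06  3.69  0.12] alt [ 5.800e+00  1.000e-01 -1.798e+02] F [8.6 0.2 2.4] open 0.0111
```

```bash

python3 -m creep '[[[-3,0.3,-1.2,0,1.2,0],[-3,0.3,-1.4,0,1.2,0],[-3,0.3,-1.6,0,1.2,0],[-3,0.3,-2,0,1,0],[-3,0.3,-2.2,0,0.8,0]]]'
python3 -c "
from h import *
for q in (.8,.6): need(bargrip(q,.04),DN,XW)"
```

```text
time: 19.57
tool_pos: [0.6288, -0.0367, 0.4021]
tool_rot: [3.122, 0.0, 1.463]
contact_force: [9.3, 0.1, 1.9]
opening: 0.011
t 19.57 q6 [ 0.    1.37 -0.07] d_mm [ -9.4  -0.2 -15.1] rot [0.12 1.09 0.1 ] alt [   1.7   -0.2 -179.9] F [9.3 0.1 1.9] open 0.011
t 19.57 q6 [ 0.    1.37 -0.07] d_mm [-17.5   0.7 -20.8] rot [0.12 1.09 0.1 ] alt [   1.7   -0.2 -179.9] F [9.3 0.1 1.9] open 0.011
```

```bash

python3 -m creep '[[[-2,0.2,-5,0,0.6,0],[-3,0.3,-5,0,0.6,0],[-3,0.3,-5,0,0.3,0],[-4,0.3,-5,0,0,0]]]'
python3 -c "
from h import *
for q in (.8,.6): need(bargrip(q,.04),DN,XW)"
```

```text
time: 19.9
tool_pos: [0.6222, -0.0354, 0.4012]
tool_rot: [3.097, 0.004, 1.463]
contact_force: [2.8, 1.1, 14.9]
opening: 0.011
t 19.9 q6 [-0.    1.32 -0.07] d_mm [ -2.8  -1.5 -14.2] rot [0.48 2.53 0.06] alt [   4.    -0.8 -179.9] F [ 2.8  1.1 14.9] open 0.011
t 19.9 q6 [-0.    1.32 -0.07] d_mm [-10.9  -0.6 -19.8] rot [0.48 2.53 0.06] alt [   4.    -0.8 -179.9] F [ 2.8  1.1 14.9] open 0.011
```

```bash

python3 -m creep '[[[-6,0.5,-2,0,1,0],[-6,0.5,-2,0,1,0],[-6,0.5,-2,0,1,0],[-6,0.5,-3,0,1,0]]]'
python3 -c "
from h import *
for q in (.8,.6): need(bargrip(q,.04),DN,XW)"
```

```text
time: 20.23
tool_pos: [0.6053, -0.0331, 0.3927]
tool_rot: [3.13, 0.008, 1.464]
contact_force: [21.7, -0.2, -12.7]
opening: 0.0112
t 20.23 q6 [-0.01  1.32 -0.07] d_mm [14.1 -3.8 -5.7] rot [0.52 0.59 0.04] alt [   0.9   -0.8 -180. ] F [ 21.7  -0.2 -12.7] open 0.0112
t 20.23 q6 [-0.01  1.32 -0.07] d_mm [  6.   -2.9 -11.3] rot [0.52 0.59 0.04] alt [   0.9   -0.8 -180. ] F [ 21.7  -0.2 -12.7] open 0.0112
```

```bash

python3 -m creep '[[[0,0,-5,0,0,0],[-1,0,-6,0,0,0],[-2,0.2,-6,0,0,0]]]'
python3 -c "
from h import *
for q in (.6,.4,.2): need(bargrip(q,.04),DN,XW)"
```

```text
time: 20.48
tool_pos: [0.5989, -0.0321, 0.3818]
tool_rot: [3.136, 0.009, 1.465]
contact_force: [-3.1, -1.0, 10.2]
opening: 0.011
t 20.48 q6 [-0.01  1.29 -0.07] d_mm [12.4 -3.9 -0.4] rot [ 0.54  0.26 -0.01] alt [ -0.4   0.9 180. ] F [-3.1 -1.  10.2] open 0.011
t 20.48 q6 [-0.01  1.29 -0.07] d_mm [ 5.6 -3.2 -7.6] rot [ 0.54  0.26 -0.01] alt [ -0.4   0.9 180. ] F [-3.1 -1.  10.2] open 0.011
t 20.48 q6 [-0.01  1.29 -0.07] d_mm [  0.4  -2.7 -15.9] rot [ 0.54  0.26 -0.01] alt [ -0.4   0.9 180. ] F [-3.1 -1.  10.2] open 0.011
```

```bash

python3 -m creep '[[[-1,0,-5,0,0,0],[-1.5,0.1,-6,0,0,0],[-1,0.1,-6,0,0,0],[-0.5,0,-5,0,0,0]]]'
python3 -c "
from h import *
for q in (.2,0): need(bargrip(q,.04),DN,XW)"
```

```text
time: 20.82
tool_pos: [0.5924, -0.0312, 0.3678]
tool_rot: [3.13, 0.01, 1.465]
contact_force: [-5.9, 0.5, 9.2]
opening: 0.0113
t 20.82 q6 [-0.01  1.25 -0.07] d_mm [ 6.9 -3.5 -1.9] rot [ 0.65  0.58 -0.06] alt [ -0.9   1.  179.9] F [-5.9  0.5  9.2] open 0.0113
t 20.82 q6 [-0.01  1.25 -0.07] d_mm [  3.4  -3.1 -11.2] rot [ 0.65  0.58 -0.06] alt [ -0.9   1.  179.9] F [-5.9  0.5  9.2] open 0.0113
```

```bash

python3 -m creep '[[[0.5,0,-5,0,0,0],[0.5,0,-5,0,0,0],[0.5,0,-5,0,0,0]]]'
python3 -c "
from h import *
need(bargrip(0,.04),DN,XW)"
python3 -m creep '[[[0,0,-5,0,0,0],[0,0,-5,0,0,0]]]'
python3 -c "
from h import *
need(bargrip(0,.04),DN,XW)"
```

```text
time: 21.07
tool_pos: [0.5911, -0.0307, 0.3658]
tool_rot: [3.123, 0.012, 1.466]
contact_force: [-13.7, 0.2, 29.4]
opening: 0.0111
t 21.07 q6 [-0.01  1.23 -0.07] d_mm [ 4.7 -3.7 -9.2] rot [ 0.82  0.96 -0.1 ] alt [ -1.5   1.3 179.9] F [-13.7   0.2  29.4] open 0.0111
time: 21.23
tool_pos: [0.5896, -0.0303, 0.3658]
tool_rot: [3.115, 0.014, 1.467]
contact_force: [-11.7, 1.6, 27.2]
opening: 0.0111
t 21.23 q6 [-0.01  1.22 -0.07] d_mm [ 6.2 -4.1 -9.2] rot [ 0.95  1.44 -0.13] alt [ -2.3   1.5 179.8] F [-11.7   1.6  27.2] open 0.0111
```

```bash

python3 -m creep '[[[0,0,0,0,0,0],[0,0,0,0,0,0],[0,0,0,0,0,0],[0,0,0,0,0,0],[0,0,0,0,0,0]]]' 0.1
python3 -m creep '[[[0,0,10,0,0,0],[0,0,20,0,1,0],[0,0,20,0.5,0.5,0],[0,0,0,0,0,0]]]'
python3 -m creep '[[[0,0,0,0,0,0],[0,0,0,0,0,0],[0,0,0,0,0,0],[0,0,0,0,0,0],[0,0,0,0,0,0]]]' 1
python3 - <<'E'
from h import *
import cv2
print(robot.tcp_to_tips, bargrip(0,.035)); need(bargrip(0,.035)+[0,0,.006],DN,XW,.178)
ims=[viewer.read_camera(n) for n in("top","side")]
cv2.imwrite("pics/c6.png",cv2.resize(np.hstack([ims[0][160:260,250:330],ims[1][150:250,215:295]]),None,fx=5,fy=5,interpolation=cv2.INTER_CUBIC))
for q in(0,.1,.2): print((proj("side",pos(P,bar(q)[:2]))-[215,150])*5+[400,0])
E
```

```text
time: 21.65
tool_pos: [0.5895, -0.0301, 0.3694]
tool_rot: [3.108, 0.014, 1.467]
contact_force: [-0.2, -0.3, -0.3]
opening: 0.0386
time: 21.98
tool_pos: [0.5896, -0.0302, 0.4197]
tool_rot: [-3.141, 0.008, 1.467]
contact_force: [0.9, -1.0, 1.0]
opening: 0.0414
time: 22.4
tool_pos: [0.5895, -0.0303, 0.4175]
tool_rot: [-3.139, 0.008, 1.467]
contact_force: [0.7, -0.2, -0.1]
opening: 0.0127
0.178 [ 0.59528216 -0.03936323  0.19763205]
t 22.4 q6 [-0.01  1.38 -0.07] d_mm [  5.7  -9.1 -35.9] rot [ 0.44 -0.19 -0.13] alt [  0.3   0.7 179.9] F [ 0.7 -0.2 -0.1] open 0.0127
[[600.626162   281.80033577]
 [661.62235789 135.37820986]]
[[597.42615972 274.15507978]
 [658.85337974 127.94318482]]
[[593.30268183 266.5734225 ]
 [655.22655718 120.59608026]]
```

View pics/c6.png

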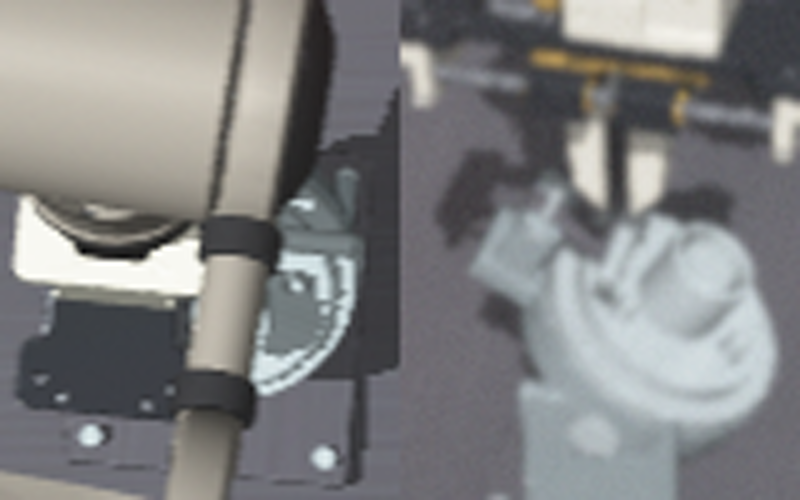

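The bar's near end is at about (605,290), predicted (601,282) for 0 rad. Pressing from above with shut fingers to check and seat it.

```bash

python3 -m creep '[[[5.7,-9,-5,0,0,0],[0,0,-12,0,0,0],[0,0,-8,0,0,0],[0,0,-4,0,0,0],[0,0,0,0,0,0]]]'
python3 -c "
from h import *
need(bargrip(0,.035)+[0,0,.006],DN,XW,.178)"
python3 -m creep '[[[0,0,-4,0,0,0],[0,0,-3,0,0,0],[0,0,-3,0,0,0]]]'
python3 -c "
from h import *
need(bargrip(0,.035)+[0,0,.006],DN,XW,.178)"
```

```text
time: 22.92
tool_pos: [0.5964, -0.0414, 0.3857]
tool_rot: [-3.139, 0.008, 1.467]
contact_force: [0.7, -0.2, 0.3]
opening: 0.0005
t 22.92 q6 [-0.01  1.31 -0.09] d_mm [-1.2  2.  -4.1] rot [ 0.47 -0.21 -0.13] alt [  0.3   0.7 179.9] F [ 0.7 -0.2  0.3] open 0.0005
time: 23.17
tool_pos: [0.5963, -0.0415, 0.3812]
tool_rot: [3.139, 0.009, 1.467]
contact_force: [-9.3, 1.5, 22.5]
opening: 0.0003
t 23.17 q6 [-0.01  1.29 -0.09] d_mm [-1.   2.2  0.5] rot [ 0.52  0.09 -0.13] alt [-1.000e-01  8.000e-01  1.799e+02] F [-9.3  1.5 22.5] open 0.0003
```

Contact at 22 N with the bar top 0.5 mm from its predicted height at 0 rad. Retreating.

```bash

python3 -m creep '[[[0,0,8,0,0,0],[0,0,20,0,0,0],[0,0,30,0,0,0],[-25,0,30,0,0,0],[-30,0,20,0,0,0]]]'
python3 -m creep '[[[-35,0,0,0,0,0],[-35,0,0,0,0,0],[-35,0,0,0,0,0],[0,-35,0,0,0,0],[0,-35,0,0,0,0]]]'
python3 -m creep '[[[0,-35,0,0,0,0],[0,-35,0,0,0,0],[0,-35,0,0,0,0],[0,-35,0,0,0,0],[0,0,0,0,0,0]]]'
python3 -m creep '[[[0,0,0,0,0,0],[0,0,0,0,0,0]]]'
python3 - <<'E'
from h import *
import cv2
s=robot.observe();print(np.round(s["contact_force"],1),np.abs(s["qvel"]).max(),s["time"])
ims=[viewer.read_camera(n) for n in("top","side")]
cv2.imwrite("pics/c7.png",cv2.resize(np.hstack([ims[0][160:260,250:330],ims[1][150:250,215:295]]),None,fx=5,fy=5,interpolation=cv2.INTER_CUBIC))
for q in(0,.1): print((proj("top",pos(P,bar(q)[:2]))-[250,160])*5)
E
```

```text
time: 23.58
tool_pos: [0.5423, -0.0416, 0.4889]
tool_rot: [-3.138, 0.008, 1.468]
contact_force: [0.6, 0.2, 0.8]
opening: 0.0004
time: 24.0
tool_pos: [0.4275, -0.107, 0.4963]
tool_rot: [3.132, 0.008, 1.476]
contact_force: [0.6, -0.4, -0.5]
opening: 0.0004
time: 24.42
tool_pos: [0.424, -0.2559, 0.4997]
tool_rot: [3.125, 0.014, 1.476]
contact_force: [0.0, 1.0, -0.2]
opening: 0.0004
time: 24.58
tool_pos: [0.4236, -0.2576, 0.4996]
tool_rot: [3.125, 0.014, 1.472]
contact_force: [-0.2, 0.1, -0.6]
opening: 0.0003
[-0.2  0.1 -0.6] 0.00853534684344207 24.5833
[[102.44230083 214.92028404]
 [349.65625579 238.67585506]]
[[102.37808738 210.35162614]
 [350.70853849 234.20227679]]
```

View pics/c7.png

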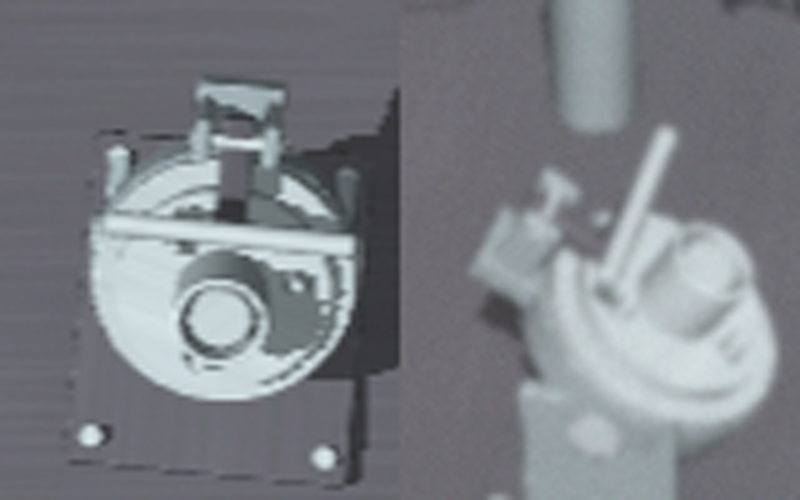

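The bar runs from (105,220) to (353,243), within a pixel of the prediction for 0 rad, and the flange is still seated. The arm is clear and still.

```bash
python3 -c "
from cell import robot
print(robot.hand_in())"
```

```text
the job is handed in; nothing more can be done
None
```

I ran the full sequence and handed the job in after about 25 s of the 72 s allowed; no verdict was reported.

- **Clamp back:** I gripped the cross-bar and swung the clamp right back. The camera fit puts it at about 1.86 rad.
- **Flange on the studs:** I took the three-hole flange and set it over the spigot. It stopped on the stud ends 22.5 mm off the faceplate, about 25° off the holes, under 30–45 N.
- **Flange home:** I turned it about 25°. It dropped to 0.7 mm off the faceplate by the arm's reading and took 15 N there. The pictures show the spigot centred in the bore and the disc seated.
- **Clamp down:** The bar stopped hard against about 29 N. A second press with shut fingers touched the bar 0.5 mm from the height expected at 0 rad, and the last picture puts it within a pixel of that.

**Checks that disagreed or were not made:**
- The arm's reading put the seated flange up to 1.9 mm to one side. The camera shows it centred, and both are inside the 4 mm limit.
- On the way back the grip slipped and tilted on the bar, with force on the tool reaching about 25 N. It did no visible harm.
- I moved none of the bystanders on purpose, but I did not measure them again at the end.

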